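# Nip up the copper press with the click wrench

### The arm

A 6-joint arm with a two-finger parallel gripper is mounted at the origin on the work surface. World frame = base frame: x ahead of the robot, y to its left, z up, the work surface at z = 0. Lengths are in m, angles in rad, forces in N, time in s.
With the tool pointing down it reaches from about 0.3 to 0.85 m from the base axis. Payload 4.2 kg.
Tool frame: the origin (TCP) lies on the centre line of the jaws, within the pads' length; the fingertips stand env.tips_ahead ahead of it and the grasp point (between the pads) lies 11 mm behind it (env.tips_ahead is the distance from the TCP to the fingertips, in m); z points along the fingers, y is the line along which they close (so a half turn about z gives the same grasp; the last joint's range is limited). The gripper opens to 91 mm and grips with 3 to 60 N. Pads are 32 mm wide; open, the fingers measure 118 mm over their backs; the gripper's body (76 mm by 178 mm) begins 60 mm behind the grasp point.
Start: joints at [1.153, 0.32, 1.565, -0, 1.257, -0.02], TCP at [0.223, 0.53, 0.195] pointing down, gripper open.
Joint ranges: [-3.11, 3.11], [-0.84, 2.01], [0.21, 2.61], [-1.34, 4.49], [0.05, 2.63], [-2.56, 2.56]. Speed limits (rad/s): [2.57, 2.57, 3.14, 3.14, 3.14, 3.14].

### API

Orientations are given as [roll, pitch, yaw] about the fixed x, y, z axes, in that order (R = Rz(yaw) Ry(pitch) Rx(roll)).
In Python, from workcell import env, read_camera, calibration, spot_in gives the robot as it stands. Calls block until the motion is done:
- env.move_to(position, orientation): joint-space move of the TCP to a pose.
- env.line_to(position, ori=None, speed=0.15, until_force=None): straight line of the TCP; ori=None keeps the orientation; speed is the mean speed in m/s. With until_force (N) it stops when the force on the tool has changed by that much, and returns True; else False.
- env.set_joints(angles): joint-space move.
- env.command_gripper(opening): opening from 0.0 (shut) to 1.0 (fully open); the grip force is fixed at half the most; returns when the fingers have stopped.
- env.pause(seconds).
- env.ik(position, orientation): joint angles nearest the present ones, or None.
- env.get_obs(): the state.
- read_camera(name): name is "scene" or "top" or "wrist"; returns the picture (420x560x3 uint8, red, green, blue); there is no depth.
- calibration(name): a dict with "camera_matrix" (3x3 intrinsics, pixels), "k1" (the pictures are not rectified: a ray, as slopes to the right and down, at radius r is drawn at 1 + k1 r^2 times it, then the intrinsics apply), "T" (4x4, takes a point from camera to world coordinates). Camera axes: x right, y up, looking along -z (the intrinsics and any distortion apply to the point x, -y, -z); pixel columns grow to the right and rows downward; lengths in m; the calibration is good to about 2 mm. A picture is of the moment at which its call begins: read the wrist's pose just before it. calibration takes no time and is no camera call; for the wrist camera it gives the pose at the moment of the call.
A pose or a line that the arm cannot do raises env.PlanningError and nothing moves.
- env.job_done(): hands the job in; it is judged then, once.
Trained networks look in the newest picture that a camera, given by its name, has taken for a name from the list of things; names that differ only in an ending like _2 or _b are one class to them, and where a whole thing is asked for, a point or a joint stands for the part that bears it (a point fixed in the world has none). Each returns a list of dicts, best first, with "conf" (0 to 1); they miss things now and then, are a little off and sometimes report something else, mostly with a low value. They report only what shows in the picture. A call takes as long as a camera call.
- spot_in(camera, target): "rect" ([centre column, centre row, width, height] in pixels, round what is visible of it).
The state is a dict: "t": time; "qpos": joint angles; "dq": joint speeds; "joint_torque": joint torques, N m; "tool_pos": TCP position; "orientation": TCP orientation; "ft_force": force on the tool from outside, world axes, zero at the start; "torque": the same for the moment, N m; "grip_width": opening from 0.0 (shut) to 1.0 (fully open); "grip_force": force on a finger pad.
Only numpy, scipy, OpenCV 4.12 (cv2) and the standard library are available. Lean on these libraries where they do the work, as an engineer would, in place of code of your own. Each camera call takes 0.05 s, during which the arm holds its last target. There are 200 camera calls.

### The job

Take the click wrench from its red pad, set its slotted head fully down over the brass wing nut of the little press, and tighten the nut clockwise until the wrench's breakaway joint trips; stop there, do not force the handle on or lean hard on the nut. Then lift the wrench off and lay it back along the middle of its pad, right way up and let go. Turn the nut only with the wrench, keep the gripper off the press, and leave the other things where they are.

Things in the scene. Friction and masses are not known exactly. Their poses are not given: they have to be found in the camera images.
- wrench_grip (a point): Middle of the wrench's yellow handle, a level bar 128 long, 20 wide, 18 high (mm), half-way up: 20 mm above the underside of the head. x runs along the wrench from handle to head, z up. The head's centre is 90 mm ahead along x; the round black tail foot (24 mm across) 88 mm behind. The centre of mass lies 2 to 16 mm ahead.
- socket (a point): Centre of the underside of the wrench's round steel head (about 70 mm across, 24 high, with a thin black collar 90 mm across); axes as the handle's. A straight slot 52 mm long and 11 wide runs right through it from bottom to top, along the wrench; it drops over the nut's wings either way round.
- click (a joint): Breakaway joint on the head's upright axis: how far the handle has swung clockwise (from above) ahead of the head, rad. Stays at 0 up to a torque of about 0.6 N m, then gives, the torque rising only by 0.6 N m per rad; stop at 0.45. Springs back to 0 unloaded. Clearly past 0.10 is tripped; past 0.28 is forced.
- nut_seat (a point): Brass wing nut on the press: its axis, at the top of its round flange (40 mm across, 8 high), where the wrench's underside rests when fully down. The wings are one bar along x, 46 long, 8 thick, 18 high, centred. z up. Tightens clockwise from above, drag 0.12 N m, and comes up tight after 0.4 to 1.2 rad, where cannot be seen. Does not turn back by itself.
- wing_end (a point): End of one wing of the nut, 23 mm from its axis along x and half-way up the wing.
- pad_top (a point): Centre of the top face of the red pad, 270 by 110 mm, 4 mm thick, fixed; x along its length, z up. The wrench starts and ends on it, lying along it the right way up, handle middle above this point.
- press: Small press, fixed to the bench: two square wooden boards (120 mm), 38 mm high together, copper sheet between, the nut in the middle on top (the boards end 8 mm below nut_seat). Origin under its centre. There is room for the wrench handle on the robot's side of it and to the robot's right.
- wrench: The whole click wrench, 235 mm long, 200 to 300 g, lying on the red pad at the start; origin and axes as socket.
- paint_tin: Bystander: white paint tin, 96 mm across, 105 mm high. Origin under its centre.
- jar_a: Bystander: glass jar with black lid, 58 mm across, 75 mm high. Origin under its centre.
- jar_b: Bystander: glass jar with black lid, 58 mm across, 75 mm high. Origin under its centre.
- pebble_a: Bystander: grey pebble, 48 mm across, 14 mm high. Origin under its centre.
- pebble_b: Bystander: pale green pebble, 38 mm across, 11 mm high. Origin under its centre.
- pliers: Bystander: pliers with one red and one yellow handle, 185 mm long, 16 mm high.
- brush: Bystander: paint brush lying flat, about 200 mm long.
- copper_roll: Bystander: standing roll of copper strip, 84 mm across, 70 mm high. Origin under its centre.

How it is judged:
On the way, in this order (a step that is already met when the one before it is completed fails the run):
1. the wrench head is fully down over the wing nut (horizontal distance between socket and nut_seat below 0.005 m and z of socket in the frame of nut_seat between -0.005 and 0.005 m), for 0.2 s.
2. the nut has been turned and, with the head still down over it, the breakaway joint trips (past 0.10 rad) (all of step 1 and value of joint click above 0.1 rad and distance of wing_end from where it was at the start of the episode above 0.0055 m), for 0.05 s.
At the end, for the whole second after the job is handed in: wrench at rest and released on its pad, right way up, joint sprung back, mid-handle within 30 mm along and 25 mm across of the pad's centre, along the pad within 0.25 rad (either way round); nut still turned on (wing end at least 5.5 mm from its start) (x of wrench_grip in the frame of pad_top between -0.03 and 0.03 m and y of wrench_grip in the frame of pad_top between -0.025 and 0.025 m and z of wrench_grip in the frame of pad_top below 0.025 m and angle between the x axis of wrench_grip and the x axis of pad_top, either way round below 0.25 rad and angle between wrench_grip's own z axis and vertical below 0.1 rad and linear speed of wrench below 0.02 m/s and value of joint click below 0.05 rad and distance of wing_end from where it was at the start of the episode above 0.0055 m); the robot touches nothing.
It fails at once if the handle is forced far past the click (over 0.28 rad) (value of joint click above 0.28 rad).
It fails at once if the wrench bears on the press and its nut with more than 60 N (contact force between wrench and press above 60 N).
It fails at once if the gripper touches the press or its nut (contact force between the fingers and press above 2 N).
It fails at once if a bystander is moved more than 30 mm (distance of any of paint_tin, jar_a, jar_b, pebble_a, pebble_b, pliers, brush, copper_roll from where it was at the start of the episode above 0.03 m).
It also fails if it takes over 67 s, if anything falls off the work surface, if the arm or the gripper's body presses on something with over 40 N, if the wrist force passes 120 N, or if a joint passes its speed limit or range.

## Working session

There is one attempt and no reset: what is moved stays moved. The work goes in short steps, each a Python script; the robot and the scene stay as the last script left them, time stands still between calls to the robot, and variables do not carry over. Pictures are saved under pics/ and viewed, at most 10 in all, crops included, and the job is handed in when it is done.

```bash
mkdir -p pics; ls
cat > h.py <<'E'
import numpy as np, cv2
from workcell import env, read_camera, calibration, spot_in
def snap(cam,name=None):
    c=calibration(cam); im=read_camera(cam)
    if name: cv2.imwrite(f'pics/{name}.png',im[:,:,::-1])
    return im,c
def world(c,u,v,z):
    K=np.array(c["camera_matrix"]);T=np.array(c["T"]);k=c["k1"]
    d=np.array([(u-K[0,2])/K[0,0],(v-K[1,2])/K[1,1]]);s=d.copy()
    for _ in range(30): s=d/(1+k*(s@s))
    r=T[:3,:3]@np.array([s[0],-s[1],-1]);o=T[:3,3]
    return o+r*(z-o[2])/r[2]
def pix(c,p):
    K=np.array(c["camera_matrix"]);T=np.array(c["T"]);k=c["k1"]
    q=T[:3,:3].T@(np.array(p)-T[:3,3]);s=np.array([q[0],-q[1]])/-q[2]
    s=s*(1+k*(s@s));return np.array([K[0,0]*s[0]+K[0,2],K[1,1]*s[1]+K[1,2]])
E
cat > a.py <<'E'
from h import *
im,c=snap('top','top0'); 
for n in ['wrench','wrench_grip','socket','nut_seat','wing_end','pad_top','press']:
    r=spot_in('top',n); print(n,[(np.round(x['rect'],1),round(x['conf'],2)) for x in r[:3]])
im2,c2=snap('scene','scene0')
print(c['T'][:3,3],c['camera_matrix'],c['k1'],env.tips_ahead,env.get_obs()['t'],env.get_obs()['orientation'])
E
python3 a.py
```

```text
pics
wrench [(array([412.9, 242.1,  38. , 114.5]), 0.86)]
wrench_grip [(array([409.4, 243.3,  45.6, 116.2]), 0.8)]
socket [(array([409.8, 245.1,  43.9, 112.8]), 0.58)]
nut_seat [(array([282.9, 186. ,  23.5,  22.6]), 0.8)]
wing_end [(array([281.9, 184.8,  22. ,  21.1]), 0.84), (array([214.6, 115.7,  43.5,  50.7]), 0.27), (array([281.4, 186.9,  64.1,  63.6]), 0.2)]
pad_top [(array([412.6, 253.4,  52.2, 128.7]), 0.7), (array([123.7, 265.4,  37.7,  29.1]), 0.58)]
press [(array([281.9, 187.8,  63.1,  64.5]), 0.94)]
[0.51488656 0.05905945 1.05828482] [[499.1950105    0.         268.82637855]
 [  0.         499.1950105  211.58459956]
 [  0.           0.           1.        ]] 6.944246609017368e-05 0.008 0.45 [-3.14149284e+00  7.49017247e-06  2.74380796e+00]
```

View pics/top0.png

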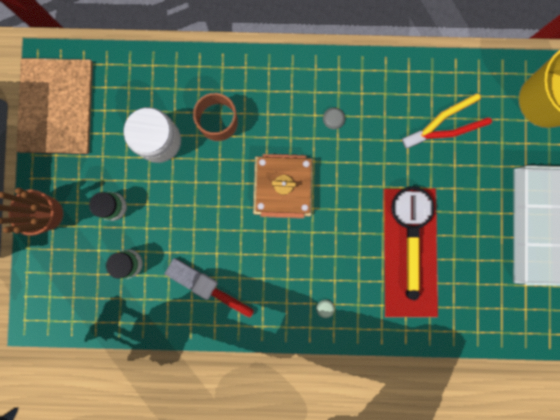

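View pics/scene0.png

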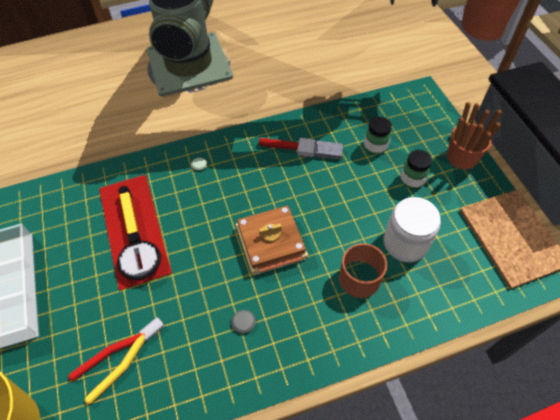

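The top picture shows the press at (282,186), with its wings roughly along the image columns (world y). The wrench lies on its pad at (413,242), head away from the robot. The right side of the press is clear. Next I'll locate both and go above them.

```bash
cat > b.py <<'E'
from h import *
c=calibration('top')
for n,u,v,z in [('head',412,208,.028),('grip',413,262,.033),('tail',413,294,.015),('nut',283,184.5,.064),('press',282,187,.04),('padc',412.6,253.4,.004)]: print(n,world(c,u,v,z).round(4))
cw=calibration('wrist'); o=env.get_obs(); T=np.array(cw['T'])
from scipy.spatial.transform import Rotation as R
Rt=R.from_euler('xyz',o['orientation']).as_matrix()
print('cam in tool',(Rt.T@(T[:3,3]-np.array(o['tool_pos']))).round(4),(Rt.T@T[:3,:3]).round(3),cw['camera_matrix'],cw['k1'])
g=world(c,413,262,.033)
env.move_to([g[0],g[1],.2],[np.pi,0,0])
im,c1=snap('wrist','w_wrench')
for n in ['socket','wrench_grip','pad_top']: print(n,[(np.round(x['rect'],1),round(x['conf'],2)) for x in spot_in('wrist',n)[:2]])
n=world(c,283,184.5,.064)
env.move_to([n[0],n[1]-.09,.2],[np.pi,0,np.pi/2])
im,c2=snap('wrist','w_nut')
for m in ['nut_seat','wing_end','press']: print(m,[(np.round(x['rect'],1),round(x['conf'],2)) for x in spot_in('wrist',m)[:2]])
import pickle; pickle.dump((c1,c2),open('c.pkl','wb')); print(env.get_obs()['t'])
cv2.imwrite('pics/both.png',np.hstack([cv2.imread('pics/w_wrench.png'),cv2.imread('pics/w_nut.png')])[:,:,:])
b=cv2.imread('pics/both.png'); cv2.imwrite('pics/both.png',cv2.resize(b,(800,300),interpolation=cv2.INTER_AREA))
E
python3 b.py
```

```text
head [ 0.5788 -0.2279  0.028 ]
grip [ 0.4681 -0.23    0.033 ]
tail [ 0.4012 -0.2359  0.015 ]
nut [0.617 0.04  0.064]
press [0.6143 0.0414 0.04  ]
padc [ 0.4848 -0.2371  0.004 ]
cam in tool [ 0.0659 -0.     -0.19  ] [[-0.001  0.973  0.233]
 [ 1.     0.001  0.   ]
 [-0.     0.233 -0.973]] [[300.27958195   0.         277.01680305]
 [  0.         300.27958195 210.8666458 ]
 [  0.           0.           1.        ]] 0.02285912760280144
socket [(array([281. , 154.2,  75.4, 200.3]), 0.62)]
wrench_grip [(array([277.4, 152.8,  74.7, 202.2]), 0.93), (array([20.2, 50.5, 40.4, 50.5]), 0.38)]
pad_top [(array([278.1, 158.1,  95.9, 195.1]), 0.75)]
nut_seat [(array([279. , 113.2,  34.7,  48.8]), 0.93)]
wing_end [(array([280.5, 114.5,  31. ,  48.7]), 0.79)]
press [(array([279.6, 113.5, 111.6, 109.8]), 0.6)]
4.7583
```

View pics/both.png

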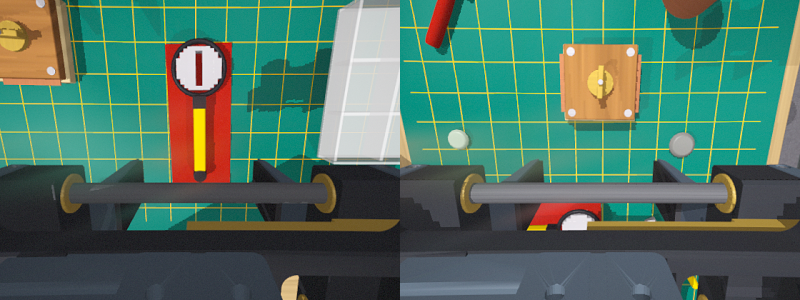

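```bash
cat >> h.py <<'E'
def ortho(im,c,cx,cy,z,half=.04,n=400):
    # rows: +x world up; cols: +y left  (like top view)
    i=(np.arange(n)+.5)/n*2-1; out=np.zeros((n,n,2),np.float32)
    X=cx-i*half; Y=cy-i*half
    K=np.array(c["camera_matrix"]);T=np.array(c["T"]);k=c["k1"]
    P=np.stack([np.repeat(X[:,None],n,1),np.repeat(Y[None],n,0),np.full((n,n),z)],-1)
    q=(P-T[:3,3])@T[:3,:3]; s=np.stack([q[...,0],-q[...,1]],-1)/-q[...,2:]
    s=s*(1+k*(s**2).sum(-1,keepdims=True))
    return cv2.remap(im,(s[...,0]*K[0,0]+K[0,2]).astype(np.float32),(s[...,1]*K[1,1]+K[1,2]).astype(np.float32),cv2.INTER_CUBIC)
E
cat > c.py <<'E'
from h import *
import pickle
c1,c2=pickle.load(open('c.pkl','rb'))
im=cv2.imread('pics/w_nut.png')
print('nut est from w_nut',world(c2,279,113.2,.06))
o=env.get_obs()
p=np.array(o['tool_pos'])
env.line_to([p[0],p[1],.10])
im,c=snap('wrist','w_nut2'); pickle.dump(c,open('cn2.pkl','wb'))
r=spot_in('wrist','nut_seat')[0]['rect']; n=world(c,r[0],r[1],.06); print(r,n,env.get_obs()['tool_pos'])
a=ortho(im,c,.617,.04,.064); w=cv2.imread('pics/w_wrench.png')[:,:,::-1]
# wrench patch at handle top and head top
b=ortho(w,c1,.5788,-.2279,.028,half=.05)
h=np.hstack([a,b])
for x in (200,600): h[::8,x]=0; 
h[200,::8]=0
cv2.imwrite('pics/ortho.png',h[:,:,::-1])
E
python3 c.py
```

```text
nut est from w_nut [0.61805683 0.04092824 0.06      ]
[280.0, 102.6, 54.2, 76.5] [0.6189661  0.03984969 0.06      ] [ 0.61761672 -0.05109537  0.10139845]
```

View pics/ortho.png

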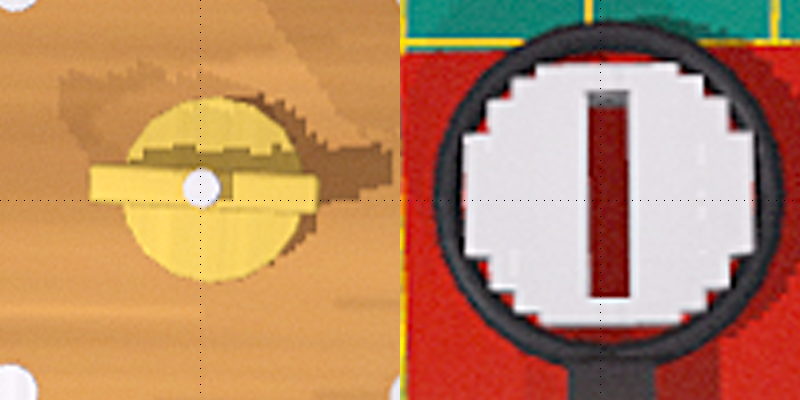

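```bash
cat > d.py <<'E'
from h import *
import pickle
c1,_=pickle.load(open('c.pkl','rb'))
w=cv2.imread('pics/w_wrench.png')[:,:,::-1]
b=ortho(w,c1,.49,-.2305,.033,half=.08)
m=((b[...,0]>170)&(b[...,1]>150)&(b[...,2]<90)).astype(np.uint8)
n,l,s,ct=cv2.connectedComponentsWithStats(m); k=1+s[1:,4].argmax()
(cx,cy),sz,an=cv2.minAreaRect(np.argwhere(l==k)[:,::-1].astype(np.float32))
gx,gy=.49-(cy-199.5)*.0004,-.2305-(cx-199.5)*.0004
print('handle',gx,gy,np.array(sz)*.4,an)
rows=np.argwhere(l==k); f=np.polyfit(rows[:,0],rows[:,1],1); print('yaw',f[0])  # dcol/drow: +col=-y,+row=-x -> yaw=f
if abs(gy+.2305)<.004:
    yaw=float(f[0]); 
    env.line_to([.617,-.051,.16]); env.move_to([.49,gy,.12],[np.pi,0,yaw]); env.line_to([.49,gy,.018],speed=.1)
    print(env.get_obs()['ft_force']); env.command_gripper(0.0); o=env.get_obs(); print(o['grip_width']*91,o['grip_force'],o['tool_pos'],o['orientation'],o['ft_force'])
    env.line_to([.49,gy,.16],speed=.1); o=env.get_obs(); print(o['tool_pos'],o['ft_force'],o['torque'],o['grip_width']*91,o['t'])
    p=np.array(o['tool_pos']); im,c=snap('wrist','held'); pickle.dump((c,p,o['orientation']),open('ch.pkl','wb'))
    top=p[2]+.006-.020+.024
    a=ortho(im,c,p[0]+.09,p[1],top); 
    a[::8,200]=0;a[200,::8]=0; cv2.imwrite('pics/held_o.png',np.hstack([a,cv2.resize(im,(400,300))[0:300].repeat(1,0) if 0 else cv2.copyMakeBorder(cv2.resize(im,(400,300)),0,100,0,0,0)])[:,:,::-1])
E
python3 d.py
```

```text
handle 0.464593505859375 -0.23120052490234377 [107.35905762  19.67542725] 89.46703338623047
yaw 0.009892762886535036
[ 0.51273077  0.14658277 -0.09505018]
0.5835444706923911 0.0 [ 0.49001651 -0.23118378  0.01799626] [-3.14156317e+00 -3.29836081e-06  9.89313469e-03] [ 0.62422028  0.097046   -0.60388852]
[ 0.48959909 -0.23099576  0.15929824] [-0.46281031  0.10194151 -0.19646695] [-0.03603491  0.13884144  0.03314574] 0.04034163439891631 11.4333
```

View pics/held_o.png

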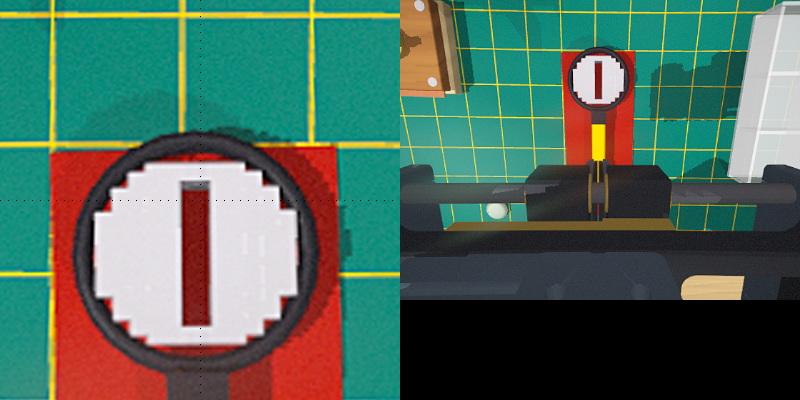

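The gripper closed on nothing and the wrench still lies on the pad. I'll re-measure where it is and check the gripper state.

```bash
cat > e.py <<'E'
from h import *
import pickle
def handle(im,c,cx,cy,z=.033):
    b=ortho(im,c,cx,cy,z,half=.08)
    m=((b[...,0]>170)&(b[...,1]>150)&(b[...,2]<90)).astype(np.uint8)
    n,l,s,ct=cv2.connectedComponentsWithStats(m); k=1+s[1:,4].argmax()
    rows=np.argwhere(l==k); f=np.polyfit(rows[:,0],rows[:,1],1)
    return cx-(rows[:,0].min()-199.5)*.0004,cx-(rows[:,0].max()-199.5)*.0004,cy-(rows[:,1].mean()-199.5)*.0004,f[0]
c1,_=pickle.load(open('c.pkl','rb')); c,p,_=pickle.load(open('ch.pkl','rb'))
print(handle(cv2.imread('pics/w_wrench.png')[:,:,::-1],c1,.49,-.23), handle(cv2.imread('pics/held.png')[:,:,::-1],c,.49,-.23))
print(c1['T'][:3,3],c['T'][:3,3])
a=ortho(cv2.imread('pics/w_wrench.png')[:,:,::-1],c1,.54,-.23,.028,half=.15); 
env.command_gripper(1.0); o=env.get_obs(); print(o['grip_width'],o['tool_pos'],o['t'])
env.line_to([.49,-.2312,.20],speed=.2)
im,c=snap('wrist','open2'); b=ortho(im,c,.54,-.23,.028,half=.15); 
h=np.hstack([a,b]); h[::8,200]=0; cv2.imwrite('pics/cmp.png',h[:,:,::-1]); print(handle(im,c,.49,-.23))
E
python3 e.py
```

```text
(np.float64(0.5182), np.float64(0.411), np.float64(-0.23122923780487806), np.float64(0.01017611484914193)) (np.float64(0.5182), np.float64(0.42779999999999996), np.float64(-0.2310305547652916), np.float64(0.003112949002621046))
[ 0.53306131 -0.22912466  0.39003077] [ 0.55451802 -0.23028842  0.34925928]
0.9991241640246491 [ 0.49002972 -0.23120743  0.16000222] 12.875
(np.float64(0.5182), np.float64(0.4114), np.float64(-0.2312616214573361), np.float64(0.012041531070592413))
```

View pics/cmp.png

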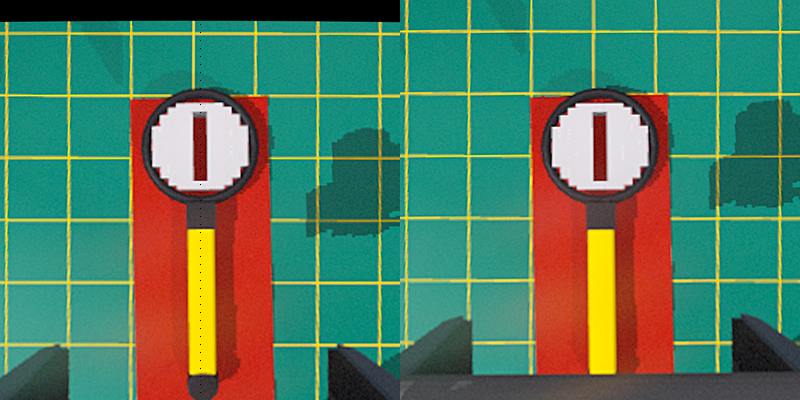

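```bash
cat > f.py <<'E'
from h import *
env.line_to([.49,-.2312,.018],speed=.2)
im,c=snap('scene')
u,v=pix(c,[.49,-.2312,.03]).astype(int); u0,v0=max(u-100,0),max(v-100,0)
A=im[v0:v0+200,u0:u0+200]
env.command_gripper(0.0); o=env.get_obs(); print(o['grip_width']*91,o['grip_force'],o['tool_pos'],o['ft_force'],o['t'],(u,v))
im,c=snap('scene'); B=im[v0:v0+200,u0:u0+200]
cv2.imwrite('pics/close.png',cv2.resize(np.hstack([A,B]),None,fx=2,fy=2)[:,:,::-1])
E
python3 f.py
```

```text
0.1980616145419482 0.0 [ 0.49000173 -0.23121495  0.01801142] [0.13152412 0.24452444 0.05380595] 15.75 (np.int64(130), np.int64(221))
```

View pics/close.png

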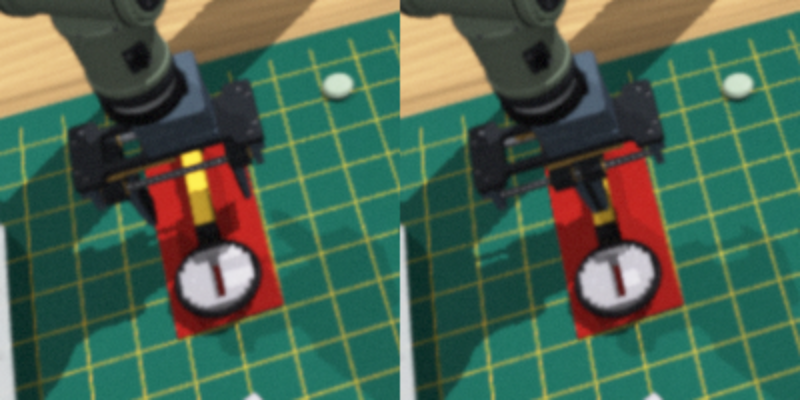

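The fingers closed over the handle in the picture, so they may sit higher than the reported TCP suggests. I'll probe gently downward to find out.

```bash
cat > g.py <<'E'
from h import *
r=env.line_to([.49,-.2312,-.004],speed=.04,until_force=4)
o=env.get_obs(); print(r,o['tool_pos'],o['ft_force'],o['grip_width']*91,o['t'],env.tips_ahead)
E
python3 g.py
```

```text
True [ 0.49039602 -0.23140728  0.01599143] [-0.43582982  0.26826042  4.6959132 ] 0.32312387513419133 16.05 0.008
```

Contact came with the tips on the handle top (z≈0.033) at TCP z=0.016. The real fingertips therefore sit about 25 mm higher than stated, so I'll grasp correspondingly lower.

```bash
cat > g2.py <<'E'
from h import *
import pickle
Y=-.2312
env.line_to([.49,Y,.05],speed=.2); env.command_gripper(1.0)
r=env.line_to([.49,Y,-.008],speed=.08,until_force=5); o=env.get_obs(); print(r,o['tool_pos'],o['ft_force'])
env.command_gripper(0.0); o=env.get_obs(); print(o['grip_width']*91,o['grip_force'],o['tool_pos'],o['ft_force'],o['torque'])
if o['grip_width']*91>12:
    env.line_to([.49,Y,.10],speed=.12); env.pause(.2); o=env.get_obs(); print(o['tool_pos'],o['orientation'],o['ft_force'],o['torque'],o['grip_width']*91,o['t'])
    p=np.array(o['tool_pos']); im,c=snap('wrist','held2'); pickle.dump((c,p,o['orientation']),open('ch.pkl','wb'))
    top=p[2]+.008+.028
    a=ortho(im,c,p[0]+.09,p[1],top); a[::8,200]=0;a[200,::8]=0
    cv2.imwrite('pics/held2_o.png',np.hstack([a,cv2.copyMakeBorder(cv2.resize(im,(400,300)),0,100,0,0,0)])[:,:,::-1])
E
python3 g2.py
```

```text
False [ 0.49039127 -0.2313817  -0.0076892 ] [ 0.85360377 -0.48921136 -1.57277547]
19.676767673061686 29.99927580356598 [ 0.49000847 -0.23125464 -0.00799664] [ 0.54263766 -0.38692476  0.57539586] [-0.06136121  0.13931995  0.02701415]
[ 0.48959189 -0.23100568  0.09921565] [-3.14074876e+00  1.64655366e-03  9.91012188e-03] [ 0.18499313  0.6109901  -2.4326265 ] [-0.083316    0.1939176   0.01857099] 20.110851999344167 20.975
```

View pics/held2_o.png

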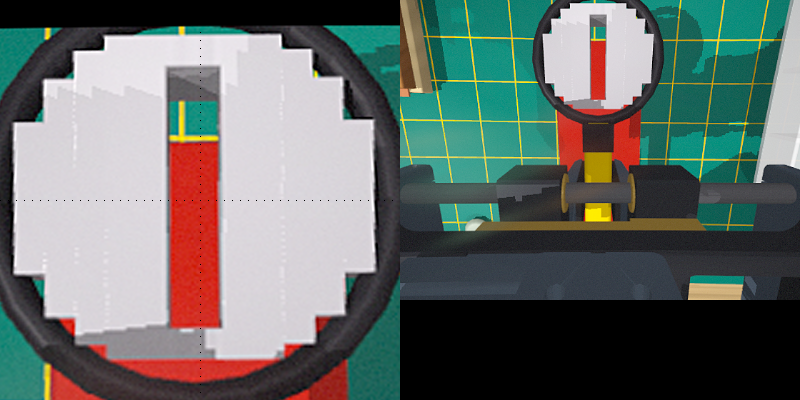

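```bash
cat >> h.py <<'E'
NUT=np.array([.6194,.0394])
def tcp(yaw,off=(0,0),L=(.0906,.0004)):
    R=np.array([[np.cos(yaw),-np.sin(yaw)],[np.sin(yaw),np.cos(yaw)]])
    return NUT-R@(np.array(L)+off)
E
cat > i.py <<'E'
from h import *
y=1.531; q=tcp(y)
env.line_to([.49,-.2312,.13],speed=.3)
env.move_to([*q,.13],[np.pi,0,y]); env.line_to([*q,.062],speed=.1); env.pause(.3)
snap('wrist','above')
o=env.get_obs(); print(q,o['tool_pos'],o['orientation'],o['ft_force'],o['torque'])
r=env.line_to([*q,.0335],speed=.03,until_force=6); o=env.get_obs(); print(r,o['tool_pos'],o['ft_force'],o['torque'],o['t'])
E
python3 i.py
```

```text
[ 0.61619509 -0.05114418] [ 0.61639579 -0.05110477  0.06241124] [3.14084248e+00 2.52923355e-05 1.53106147e+00] [-0.103551   -0.43717927 -2.72606062] [-0.1523489   0.04997481 -0.00594638]
False [ 0.61603956 -0.05115781  0.0337551 ] [-1.93251276 -0.3434132   0.56723038] [0.04819399 0.39034362 0.12653777] 24.6333
```

```bash
cat > j.py <<'E'
from h import *
def st(L=None):
    env.pause(.05); o=env.get_obs(); p=np.array(o['tool_pos']); f=o['ft_force']; r=p[:2]-NUT
    return o,o['orientation'][2],o['torque'][2]+r[0]*f[1]-r[1]*f[0]
o,y0,M0=st(); print('start',y0,M0); y=1.531; hit=None
while y>1.531-1.5:
    y-=.04; env.line_to([*tcp(y),.0335],ori=[np.pi,0,y],speed=.06)
    o,ya,M=st(); f=np.array(o['ft_force']); print(round(1.531-y,2),round(ya,3),'M',round(M-M0,3),'tz',round(o['torque'][2],2),f.round(1),round(o['tool_pos'][2],4))
    if np.linalg.norm(f)>40: print('FORCE'); break
    if hit is None and M-M0>.45: hit=ya; print('tight at',hit)
    if hit is not None and hit-ya>.11: break
env.pause(.2); o,ya,M=st(); print('end',ya,M-M0,o['t'],o['grip_width']*91); open('y.txt','w').write(str(y))
E
python3 j.py
```

```text
start 1.5311477194858951 -0.0181355969976153
0.04 1.492 M -0.056 tz -0.05 [-0.3  0.4  0.3] 0.0338
0.08 1.452 M 0.016 tz 0.04 [-0.5 -0.   0.7] 0.0337
0.12 1.412 M -0.023 tz 0.0 [-0.5 -0.5  1.2] 0.0337
0.16 1.372 M -0.097 tz -0.01 [-1.1  0.4  2. ] 0.0336
0.2 1.332 M 0.027 tz -0.07 [ 0.8 -0.3  2. ] 0.0336
0.24 1.292 M 0.044 tz -0.05 [ 0.8 -0.1  1.6] 0.0336
0.28 1.252 M -0.057 tz -0.12 [ 0.5 -0.1  1.5] 0.0336
0.32 1.212 M 0.022 tz -0.07 [ 0.8 -0.3  1.5] 0.0336
0.36 1.172 M -0.07 tz -0.14 [ 0.6 -0.   2.3] 0.0336
0.4 1.132 M 0.02 tz -0.1 [ 1.2 -0.1  2.6] 0.0335
0.44 1.092 M 0.086 tz -0.11 [2.4 0.4 2.3] 0.0336
0.48 1.052 M 0.026 tz -0.13 [2.2 0.8 2.5] 0.0336
0.52 1.012 M 0.042 tz -0.15 [2.4 0.2 2.1] 0.0335
0.56 0.972 M 0.088 tz -0.14 [ 2.5 -0.4  2. ] 0.0336
0.6 0.932 M 0.045 tz -0.14 [ 2.1 -0.2  2.8] 0.0335
0.64 0.892 M -0.017 tz -0.18 [2.3 0.3 2.3] 0.0335
0.68 0.852 M 0.057 tz -0.18 [ 2.7 -0.5  2.8] 0.0336
0.72 0.812 M -0.05 tz -0.24 [ 2.3 -0.4  2.6] 0.0335
0.76 0.772 M 0.041 tz -0.21 [ 2.6 -1.1  1.7] 0.0336
0.8 0.732 M 0.065 tz -0.21 [ 3.4 -0.8  2.4] 0.0335
0.84 0.693 M 0.506 tz 0.12 [ 4.2 -1.8  1. ] 0.0336
tight at 0.6931300225445967
0.88 0.654 M 0.673 tz 0.16 [ 5.  -3.   2.2] 0.0336
0.92 0.614 M 0.758 tz 0.25 [ 4.9 -3.1  1.2] 0.0336
0.96 0.574 M 0.712 tz 0.2 [ 4.8 -3.3  1.6] 0.0336
end 0.5742746615702308 0.7198418131710456 32.1333 19.60265302632328
```

```bash
cat > k.py <<'E'
from h import *
y=float(open('y.txt').read())-.04
def M():
    o=env.get_obs(); p=np.array(o['tool_pos']); f=o['ft_force']; r=p[:2]-NUT
    return round(o['orientation'][2],3),round(o['torque'][2]+r[0]*f[1]-r[1]*f[0]+.018,3),np.round(f,1)
env.line_to([*tcp(y),.0335],ori=[np.pi,0,y],speed=.06); env.pause(.25); print(M())
for k in range(5):
    y+=.035; env.line_to([*tcp(y),.0335],ori=[np.pi,0,y],speed=.06); env.pause(.05); print(M())
r=env.line_to([*tcp(y),.13],speed=.08,until_force=15); o=env.get_obs(); print(r,o['tool_pos'],o['ft_force'],o['t'])
if not r:
    env.move_to([.49,-.2312,.08],[np.pi,0,.0099])
    im,c=snap('wrist','back')
    r=env.line_to([.49,-.2312,-.0075],speed=.06,until_force=5); o=env.get_obs(); print(r,o['tool_pos'],o['ft_force'],o['grip_width']*91,o['t'])
E
python3 k.py
```

```text
(np.float64(0.534), np.float64(0.65), array([ 4.8, -2.1,  0.6]))
(np.float64(0.569), np.float64(0.658), array([ 5. , -2.2,  1.8]))
(np.float64(0.604), np.float64(0.702), array([ 4.7, -2.8,  1.9]))
(np.float64(0.639), np.float64(0.64), array([ 4.8, -1.9,  1.8]))
(np.float64(0.674), np.float64(0.659), array([ 5.1, -2.4,  1.1]))
(np.float64(0.706), np.float64(0.119), array([ 4.4, -0.9,  1.3]))
True [ 0.5523151  -0.0187278   0.06348457] [0.30634611 1.0931686  0.17968935] 34.7167
```

```bash
cat > l.py <<'E'
from h import *
env.pause(.2); o=env.get_obs(); print(o['grip_width']*91,o['grip_force'],o['ft_force'],o['torque'],o['tool_pos'],o['t'])
im,c=snap('wrist'); im2,_=snap('scene'); u,v=pix(c:=calibration('scene'),[.58,.0,.06]).astype(int)
B=im2[max(v-105,0):v+105,max(u-105,0):u+105]; cv2.imwrite('pics/chk.png',np.hstack([cv2.resize(im,(400,300)),cv2.resize(B,(300,300))])[:,:,::-1])
E
python3 l.py
```

```text
19.890071024479273 30.006254017353058 [0.70045163 1.94177523 0.74782649] [ 0.56820762 -0.01319581  0.25995432] [ 0.55247193 -0.01891474  0.06208413] 34.9167
```

View pics/chk.png

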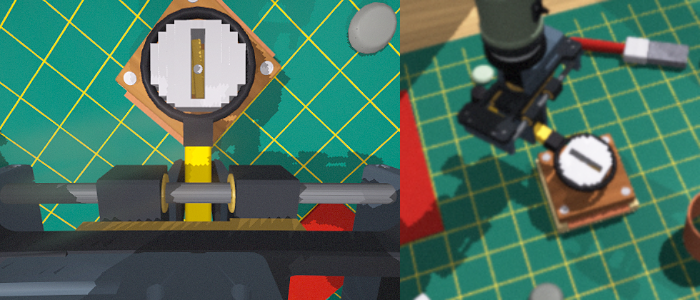

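The wings still show in the slot: the head is pinched on the nut and the wrench has pitched in the grip. I'll go back down, relieve the residual torque and lift again.

```bash
cat > m.py <<'E'
from h import *
y=float(open('y.txt').read())-.04+5*.035
def M():
    o=env.get_obs(); p=np.array(o['tool_pos']); f=o['ft_force']; r=p[:2]-NUT
    return round(o['orientation'][2],3),round(o['torque'][2]+r[0]*f[1]-r[1]*f[0]+.018,3),np.round(f,1),np.round(o['torque'],2),round(o['tool_pos'][2],4)
print(M()); r=env.line_to([*tcp(y),.0335],ori=[np.pi,0,y],speed=.05,until_force=12); env.pause(.1); print(r,M())
for k in range(4):
    y+=.015; z=env.get_obs()['tool_pos'][2]; env.line_to([*tcp(y),.0335 if not r else z],ori=[np.pi,0,y],speed=.03); env.pause(.15); m=M(); print(m)
    if m[1]<-.02: break
r=env.line_to([*tcp(y),.050],speed=.03,until_force=8); env.pause(.1); print(r,M(),env.get_obs()['t']); open('y2.txt','w').write(str(y))
E
python3 m.py
```

```text
(np.float64(0.705), np.float64(0.197), array([0.4, 2.8, 0.1]), array([0.7 , 0.13, 0.34]), np.float64(0.0621))
False (np.float64(0.706), np.float64(0.111), array([-2.7, -3.7, -0.2]), array([-0.75,  0.63, -0.  ]), np.float64(0.0328))
(np.float64(0.721), np.float64(0.056), array([ 0.9, -0.2, -3.3]), array([-0.18,  0.03, -0.03]), np.float64(0.0332))
(np.float64(0.736), np.float64(0.006), array([ 0.3, -0.1, -3. ]), array([-0.1 ,  0.11, -0.04]), np.float64(0.0335))
(np.float64(0.751), np.float64(0.022), array([-0. , -0.3, -2. ]), array([-0.12,  0.18, -0.02]), np.float64(0.0335))
(np.float64(0.766), np.float64(0.088), array([ 0.6, -0.7, -1.8]), array([-0.11,  0.15, -0.01]), np.float64(0.0335))
False (np.float64(0.766), np.float64(0.02), array([ 0. ,  0.3, -2.7]), array([-0.11,  0.13,  0.02]), np.float64(0.0498)) 38.2583
```

```bash
cat > n.py <<'E'
from h import *
y=float(open('y2.txt').read())
r=env.line_to([*tcp(y),.13],speed=.1,until_force=10); o=env.get_obs(); print(r,o['tool_pos'],o['ft_force'],o['torque'])
if not r:
    env.move_to([.49,-.2312,.08],[np.pi,0,.0099]); im,c=snap('wrist','back')
    r=env.line_to([.49,-.2312,.005],speed=.15,until_force=8)
    r2=env.line_to([.49,-.2312,-.0078],speed=.03,until_force=5); env.pause(.2); o=env.get_obs(); print(r,r2,o['tool_pos'],o['ft_force'],o['torque'],o['grip_width']*91,o['t'])
    p=[.49,-.2312,.08]; a=ortho(im,c,.58,-.2312,.08+.036); cv2.imwrite('pics/back_o.png',np.hstack([a,cv2.copyMakeBorder(cv2.resize(im,(400,300)),0,100,0,0,0)])[:,:,::-1])
E
python3 n.py
```

```text
False [ 0.5537624  -0.02366303  0.12932185] [-0.53822189  0.61595808 -2.67120455] [-0.06251911  0.1699098  -0.00360515]
False True [ 0.49094515 -0.23150115 -0.00734461] [ 0.7029652  -0.6032931   5.47702005] [-0.02536879  0.42491155 -0.04179004] 19.53971468177483 41.4667
```

```bash
cat > q.py <<'E'
from h import *
env.command_gripper(1.0); env.line_to([.49,-.2312,.20],speed=.2); env.pause(.3); o=env.get_obs(); print(o['tool_pos'],o['grip_width'],o['ft_force'],o['t'])
im,c=snap('wrist','fin'); im2,c2=snap('top','top1')
b=ortho(im,c,.54,-.23,.028,half=.15); b[::8,200]=0
n=cv2.resize(im2[120:330,230:470],(457,400)); cv2.imwrite('pics/fin_o.png',np.hstack([b[:,57:343],n])[:,:,::-1])
E
python3 q.py
```

```text
[ 0.48977904 -0.23109767  0.19934706] 0.9988743032411175 [ 0.44198171 -0.2648691   0.00513294] 44.1083
```

View pics/fin_o.png

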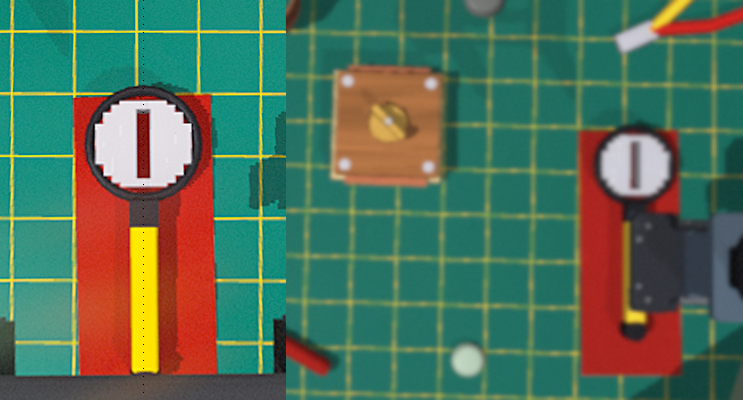

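The wrench lies flat along the middle of its pad, within a few mm of where it started. The nut has visibly turned by about 0.8 rad.

```bash
python3 -c "
from workcell import env
print(env.job_done())"
```

```text
the job is handed in; nothing more can be done
None
```

The job is handed in, verdict not shown: the nut turned about 0.8 rad and the click tripped at an estimated 0.155 rad, then the wrench went back on its pad and was released; the head caught on the nut during the first lift-off and had to be re-seated and freed.

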